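# Set the bench magnifier over the mineral sample

## Robot

A 6-joint arm with a two-finger parallel gripper is mounted at the origin on the work surface. World frame = base frame: x ahead of the robot, y to its left, z up, the work surface at z = 0. Lengths are in mm, angles in rad, forces in N, time in s.
With the tool pointing down it reaches from about 350 to 925 mm from the base axis. Payload 6.4 kg.
Tool frame: the origin (TCP) lies at the very end of the fingers, on their centre line; the grasp point (between the pads) lies manip.tcp_to_grasp behind it (manip.tcp_to_grasp is the distance from the TCP to the grasp point, in mm); z points along the fingers, y is the line along which they close (so a half turn about z gives the same grasp; the last joint's range is limited). The gripper opens to 85 mm and grips with 20 to 120 N. Pads are 22 mm wide; open, the fingers measure 114 mm over their backs; the gripper's body (76 mm by 85 mm) begins 54 mm behind the grasp point. The pads swing forward as they close: fully open they stand 13 mm farther back than shut.
Start: joints at [1.111, 0.245, 1.558, -0, 1.339, -0.174], TCP at [183.248, 623.646, 231.29] pointing down, gripper open.
Joint ranges: [-3.13, 3.13], [-1.02, 2.26], [0.13, 2.54], [-0.95, 4.09], [0.21, 2.88], [-2.74, 2.74]. Speed limits (rad/s): [2.57, 2.57, 3.14, 3.14, 3.14, 3.14].

## Interface

Orientations are given as [roll, pitch, yaw] about the fixed x, y, z axes, in that order (R = Rz(yaw) Ry(pitch) Rx(roll)).
In Python, from bench import manip gives the robot as it stands.
- The arm moves only by the tool drive_tool, never from a script. Its argument "plan" is a list of rows, each a list of 2 entries, a list of its own where there are three numbers: the shift along the tool's x, y, z as a fraction of full scale, then the turn, a rotation vector about the tool's x, y, z as a fraction of full scale. In form: [[[dx, dy, dz], [ax, ay, az]], ...]. A call has 1 to 12 rows; each row is the pose to reach, as a shift and turn from the pose commanded when the call began, along the tool's axes at that moment, turning the shorter way round; what a row does not reach only later rows make up. Full scale, the value 1, is 15 cm for a shift and 180 degrees for a turn. A row lasts 1/12 s, in which the tool goes at most 41.7 mm and 7.16 degrees, less where a joint would pass 70% of its speed; a pose out of reach is approached as far as the arm can. A call with a number of a shift or a turn outside -1 to 1 is refused whole. A call with a gripper value outside its range is refused whole. "gripper" is the closure, from 0 (fully open) to 1 (shut), set as the call begins (left out, the last holds). The fingers move at their own pace and stop on an object; "force" is the grip in N (left out, the last holds). Time passes only in rows, so rows that repeat a pose let the fingers close. It gives the time, the measured TCP pose, the force, the opening and the grip force at its end, in the units of the state.
- manip.get_state(): the state, without advancing time (a new reading comes with each control period).
- manip.snapshot(name): name is "side" or "top" or "wrist"; returns the picture (420x560x3 uint8, red, green, blue); there is no depth.
- manip.calibration(name): a dict with "camera_matrix" (3x3 intrinsics, pixels), "distortion" ([k1, k2, p1, p2, k3] as OpenCV has them; the pictures are not rectified), "extrinsics" (4x4, takes a point from camera to world coordinates). Camera axes: x right, y down, z forward; pixel columns grow to the right and rows downward; lengths in mm; the calibration is good to about 2 mm. A picture is of the moment at which its call begins: read the wrist's pose just before it. calibration takes no time and is no camera call; for the wrist camera it gives the pose at the moment of the call.
- manip.job_done(): hands the job in; it is judged then, once.
The state is a dict: "time_s": time; "joint_pos": joint angles; "joint_vel": joint speeds; "joint_efforts": joint torques, N m; "tool_pos": TCP position; "orientation": TCP orientation; "wrist_force": force on the tool from outside, world axes, zero at the start; "wrist_torque": the same for the moment, N m; "gripper_width": finger opening in mm; "finger_force": force on a finger pad.
Only numpy, scipy, OpenCV 4.12 (cv2) and the standard library are available. Lean on these libraries where they do the work, as an engineer would, in place of code of your own. Each camera call takes 0.05 s, during which the arm holds its last target. There are 200 camera calls.

## Task

Swing the bench magnifier's arm round so that its round lens is centred above the shallow white dish with the stones in it (not the deep mortar), and set the tilted lens level. Don't shift the dish.

Things in the scene. Friction and masses are not known exactly. Their poses are not given: they have to be found in the camera images.
- grip (a point): Black upright knob (22 mm diameter, 30 mm tall, top 216 mm above the bench) on the magnifier's stiff grey swivel arm (top 177 mm, 18 mm wide); point: knob centre, 201 mm up. Frame turns with the arm: z up, -x points along it to the lens. Post (swivel axis): 85 mm towards +x. Lens centre: 75 mm towards -x, where the arm forks 140 mm wide. Moves under 6 N, swings 1.2 rad each way, stays put.
- lens (a point): Centre of the lens, on its tilt axis, always 170 mm above the bench and 160 mm from the post axis. Glass disc in a white rim, 52 mm outer radius, 12 mm thick. A flat white tab, 26 mm wide and 8 mm thick, sticks out on the side away from the post and ends 80 mm from the centre. Frame tilts with the lens: z its normal (up when level), -x towards the tab, y the tilt axis (level, across the arm).
- lens_head (a joint): Tilt of the lens, rad: 0 = level, positive = tab raised (range -0.7 to 1.0). Starts at 0.45 to 0.8. A stiff hinge: turns when the tab is pressed down with about 2 N, stays where it is left, and has no stop at level.
- dish_centre (a point): Loose shallow white dish, 90 mm across, 18 mm tall, with two grey stones fixed in it (up to 23 mm above the bench); point on its axis half-way up, 9 mm above the bench. It stands within 15 mm of the circle that the lens swings on, to the left or right of the arm; on the other side is a deep white mortar, 106 mm across, 66 mm tall, not the target.
There are look-alikes about, which are no part of the job. Of the things that look like the part that bears dish_centre, the smallest one is meant.

How it is judged (in metres and radians):
At the end, for the whole second after the job is handed in: The lens centre is within 30 mm (seen from above) of the centre of the dish with the stones, the lens is level within 0.19 rad (11 degrees) either way, and it is at rest (horizontal distance between lens and dish_centre below 0.03 m and angle between lens's own z axis and vertical below 0.19 rad and velocity of joint lens_head between -0.05 and 0.05 rad/s); the robot touches nothing.
It fails at once if the dish is shifted by more than 20 mm (distance of dish_centre from where it was at the start of the episode above 0.02 m).
It also fails if it takes over 37 s, if anything falls off the work surface, if the arm or the gripper's body presses on something with over 40 N, if the wrist force passes 120 N, or if a joint passes its speed limit or range.

## Working session

There is one attempt and no reset: what is moved stays moved. The work goes in short steps, Python scripts to look and compute and a tool call to move; the robot and the scene stay as the last step left them, time stands still between calls to the robot, and variables do not carry over. Pictures are saved under pics/ and viewed, at most 10 in all, crops included, and the job is handed in when it is done.

Besides the shell and the picture viewer there is one more tool, called as name(argument=value, ...), one argument or row to a line, values as JSON. drive_tool: Moves the arm, as the interface text tells. Its arguments: {"type":"object","properties":{"plan":{"type":"array"},"gripper":{"type":"number"},"force":{"type":"number"}},"required":["plan"]}

```bash
mkdir -p pics
python3 - <<'E'
from bench import manip
import cv2
s=manip.get_state();print(s, manip.tcp_to_grasp)
for n in("top","side"):
    cv2.imwrite(f"pics/{n}0.png",manip.snapshot(n)[:,:,::-1]);print(n,manip.calibration(n))
E
```

```text
{'time_s': 0.0, 'joint_pos': array([ 1.11090637e+00,  2.45801609e-01,  1.55904489e+00, -6.06945688e-06,
        1.33869416e+00, -1.74065751e-01]), 'joint_vel': array([-0.00062399,  0.00063515, -0.00061472,  0.00018955, -0.00130836,
        0.00060112]), 'joint_efforts': array([ 8.82473942e-04, -4.29503131e+01, -3.26134372e+01, -5.07937227e-05,
        5.40680165e-03,  3.22374490e-06]), 'tool_pos': array([182.98427776, 623.1187742 , 230.17169838]), 'orientation': array([-3.13967306e+00, -3.31556323e-04,  2.85576953e+00]), 'wrist_force': array([-0.46041487, -1.04668296, -0.18346906]), 'wrist_torque': array([-0.0357373 ,  0.07149381, -0.03250333]), 'finger_force': 0.0, 'gripper_width': 85.93688413839396} 18.700000000000003
top {'camera_matrix': array([[467.84452216,   0.        , 275.41451032],
       [  0.        , 467.84452216, 211.52920449],
       [  0.        ,   0.        ,   1.        ]]), 'distortion': array([-0.06156996,  0.        ,  0.        ,  0.        ,  0.        ]), 'extrinsics': array([[-1.93318437e-02, -9.89401610e-01,  1.43912246e-01,
         3.18805738e+02],
      
[... 172 characters left out ...]
 0.00000000e+00,  0.00000000e+00,  0.00000000e+00,
         1.00000000e+00]])}
side {'camera_matrix': array([[522.56768551,   0.        , 280.95104207],
       [  0.        , 522.56768551, 211.3793722 ],
       [  0.        ,   0.        ,   1.        ]]), 'distortion': array([-0.07828687,  0.        ,  0.        ,  0.        ,  0.        ]), 'extrinsics': array([[ 8.89580247e-01, -2.37389546e-01,  3.90247597e-01,
         9.05897937e+01],
       [-4.56760301e-01, -4.70013338e-01,  7.55286362e-01,
        -7.95773852e+02],
       [ 4.12448938e-03, -8.50137439e-01, -5.26544702e-01,
         6.54857566e+02],
       [ 0.00000000e+00,  0.00000000e+00,  0.00000000e+00,
         1.00000000e+00]])}
```

View pics/top0.png

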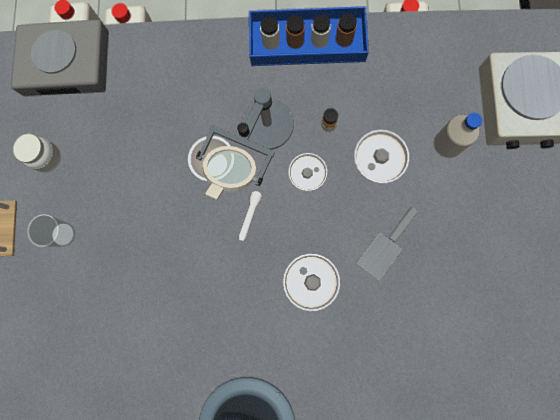

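View pics/side0.png

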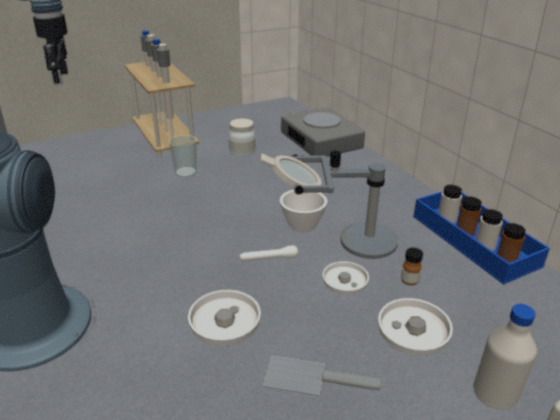

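The top view shows the post top at (263,97), the knob at (244,130), the lens at about (229,167) with its tab at (214,191), the small dish at (308,172) and the mortar under the lens. The two bigger dishes are look-alikes. Next I'll turn these pixels into positions.

```bash
cat > h.py <<'E'
from bench import manip
import cv2,numpy as np
def ray(n,uv,z,c=None):
    c=c or manip.calibration(n);E=c["extrinsics"]
    p=cv2.undistortPoints(np.array([[uv]],float),c["camera_matrix"],c["distortion"])[0,0]
    d=E[:3,:3]@[p[0],p[1],1];o=E[:3,3]
    return (o+d*(z-o[2])/d[2])[:2]
def proj(n,P,c=None):
    c=c or manip.calibration(n);E=np.linalg.inv(c["extrinsics"])
    return cv2.projectPoints(np.array(P,float).reshape(-1,1,3),cv2.Rodrigues(E[:3,:3])[0],E[:3,3],c["camera_matrix"],c["distortion"])[0][:,0]
E
python3 - <<'E'
from h import *
for k,uv,z in[("dish",(308,172),18),("knobtop",(243.5,128),216),("lens",(229.5,167),170),("posttop",(263,95),190),("forkL",(200,156),177),("forkR",(261,182),177)]:print(k,ray("top",uv,z))
for k,uv,z in[("dish",(345.5,276),18),("knobtop",(336,154),216),("lens",(298,172),170),("posttop",(376,170),190)]:print("side",k,ray("side",uv,z))
im=cv2.imread("pics/top0.png")[70:230,170:350]
cv2.imwrite("pics/crop.png",cv2.resize(im,None,fx=3.7,fy=3.7,interpolation=cv2.INTER_CUBIC))
E
```

```text
dish [ 562.58647716 -150.58739394]
knobtop [606.62518004 -23.40852122]
lens [542.23008224  10.16835593]
posttop [682.5320403  -60.15891803]
forkL [564.80875199  68.2147001 ]
forkR [508.47289815 -52.72904903]
side dish [ 565.6186683  -149.78493653]
side knobtop [608.22337935 -25.99863511]
side lens [549.09430963  17.87453151]
side posttop [670.22123449 -76.2878288 ]
```

View pics/crop.png

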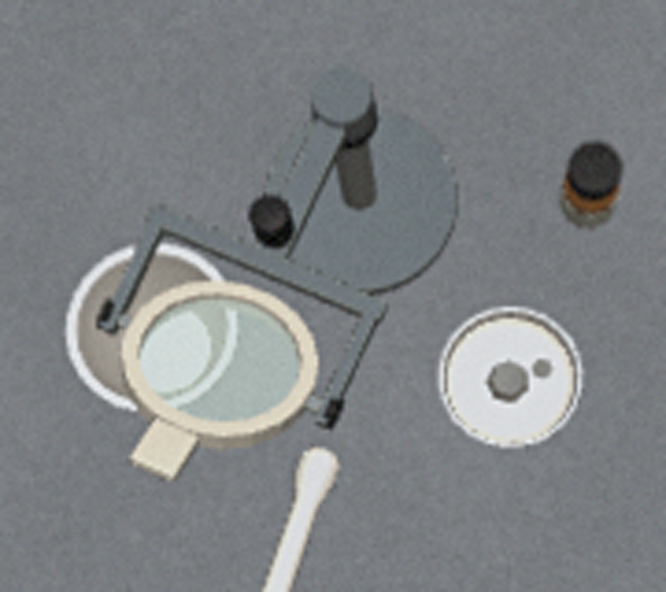

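drive_tool(
  plan=[
    [[0,0,-0.4],[0,0,0]],
    [[-0.5,-0.4,-0.4],[0,0,0]],
    [[-0.98,-0.835,-0.4],[0,0,0]],
    [[-0.98,-0.835,-0.4],[0,0,0]],
    [[-0.98,-0.835,-0.4],[0,0,0]],
    [[-0.98,-0.835,-0.4],[0,0,0]],
    [[-0.98,-0.835,-0.4],[0,0,0]],
  ],
  gripper=0,
  force=30,
)

```text
time_s: 0.68
tool_pos: [291.3, 458.8, 291.5]
orientation: [-3.141, 0.001, 2.851]
wrist_force: [0.4, 0.2, 0.3]
gripper_width: 85.4
finger_force: 0.0
```

drive_tool(
  plan=[
    [[-0.98,-0.835,0],[0,0,0]],
    [[-0.98,-0.835,0],[0,0,0]],
    [[-0.98,-0.835,0],[0,0,0]],
    [[-0.98,-0.835,0],[0,0,0]],
    [[-0.98,-0.835,0],[0,0,0]],
    [[-0.98,-0.835,0],[0,0,0]],
  ],
)

```text
time_s: 1.18
tool_pos: [396.6, 297.4, 290.9]
orientation: [-3.141, 0.0, 2.851]
wrist_force: [0.6, -0.2, -0.9]
gripper_width: 85.6
finger_force: 0.0
```

drive_tool(
  plan=[
    [[-0.98,-0.835,0],[0,0,0]],
    [[-0.98,-0.835,0],[0,0,0]],
    [[-0.98,-0.835,0],[0,0,0]],
    [[-0.98,-0.835,0],[0,0,0]],
    [[-0.98,-0.835,0],[0,0,0]],
    [[-0.98,-0.835,0],[0,0,0]],
  ],
)

```text
time_s: 1.68
tool_pos: [502.3, 135.9, 290.8]
orientation: [-3.141, -0.0, 2.851]
wrist_force: [0.1, -0.5, -0.4]
gripper_width: 85.4
finger_force: 0.0
```

drive_tool(
  plan=[
    [[-0.98,-0.835,0],[0,0,0.056]],
    [[-0.98,-0.835,0],[0,0,0.056]],
    [[-0.98,-0.835,0],[0,0,0.056]],
    [[-0.98,-0.835,0],[0,0,0.056]],
    [[-0.98,-0.835,0],[0,0,0.056]],
    [[-0.98,-0.835,0],[0,0,0.056]],
    [[-0.98,-0.835,0],[0,0,0.056]],
    [[-0.98,-0.835,0],[0,0,0.056]],
  ],
)

```text
time_s: 2.35
tool_pos: [605.8, -21.3, 290.8]
orientation: [3.141, -0.001, 2.681]
wrist_force: [0.1, 0.5, 0.5]
gripper_width: 85.5
finger_force: 0.0
```

Run:
```python
from h import *
s=manip.get_state();print(s["time_s"],s["tool_pos"],s["orientation"],s["joint_pos"])
c=manip.calibration("wrist");im=manip.snapshot("wrist")
cv2.imwrite("pics/w1.png",im[:,:,::-1])
print(proj("wrist",[[607,-24.5,216],[540,8.5,170],[683,-62,190]],c))
```

```text
2.35 [605.80776931 -21.25077138 290.78080845] [ 3.14129411e+00 -1.32881435e-03  2.68117378e+00] [-2.22160130e-01  1.00806687e-01  1.61227158e+00  6.09781644e-04
  1.42973523e+00 -1.33262349e+00]
[[270.43961232 224.39215552]
 [270.6334107  100.03354533]
 [271.53818447 318.8625515 ]]
```

View pics/w1.png

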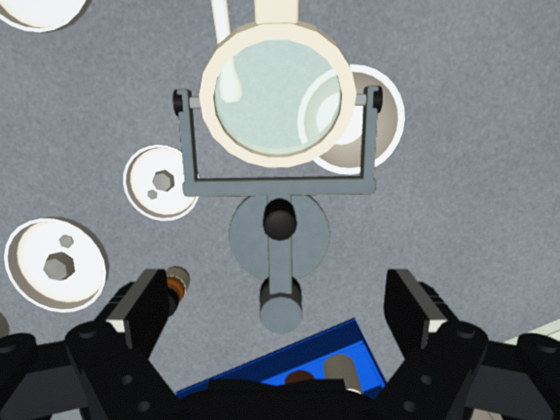

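The wrist view shows the knob top at about (280,216), the post at (281,312), and fork pivots at (182,101) and (373,99). The arm runs vertical in the image, so the tool yaw is aligned.

Run:
```python
from h import *
k=ray("wrist",(280,215),216);a=(ray("wrist",(182,101),170)+ray("wrist",(373,99),170))/2
print("knob",k,"lens",a,"dish",ray("wrist",(161,182),18))
u=(a-k)/np.linalg.norm(a-k);print(np.linalg.norm(a-k),np.arctan2(u[1],u[0]))
for kk in (k,):
  post=kk-85*u; d=(np.array([563.5,-150.5])-post); print("post",post,d,np.linalg.norm(d),np.arctan2(d[1],d[0])%6.283)
s=manip.get_state();y=s["orientation"][2];xt=np.array([np.cos(y),np.sin(y)]);yt=np.array([np.sin(y),-np.cos(y)])
e=k-s["tool_pos"][:2];print(e@xt,e@yt)
# arc in tool frame, from knob
th0=np.arctan2(u[1],u[0]);th1=np.arctan2(d[1],d[0])%6.283
for f in np.linspace(0,1,11)[1:]:
  t=th0+f*(th1-th0);p=post+85*np.array([np.cos(t),np.sin(t)])-k;print(round(t-th0,3),np.round([p@xt/150,p@yt/150,-(t-th0)/np.pi],3))
```

```text
knob [604.12082477 -16.25208854] lens [541.84846512  12.98364224] dish [ 564.46277989 -147.45743865]
68.7937114214145 2.7026564066878134
post [681.06318565 -52.37511585] [-117.56318565  -98.12488415] 153.13260760107323 3.836926035420167
3.5214259626295306 3.5949761986615676
0.113 [-0.005 -0.064 -0.036]
0.227 [-0.017 -0.127 -0.072]
0.34 [-0.036 -0.188 -0.108]
0.454 [-0.063 -0.247 -0.144]
0.567 [-0.095 -0.302 -0.181]
0.681 [-0.134 -0.354 -0.217]
0.794 [-0.178 -0.4   -0.253]
0.907 [-0.227 -0.442 -0.289]
1.021 [-0.281 -0.477 -0.325]
1.134 [-0.338 -0.507 -0.361]
```

drive_tool(
  plan=[
    [[0.02,0.02,0.2],[0,0,0]],
    [[0.02,0.02,0.4],[0,0,0]],
    [[0.02,0.02,0.55],[0,0,0]],
    [[0.02,0.02,0.68],[0,0,0]],
    [[0.02,0.02,0.68],[0,0,0]],
    [[0.02,0.02,0.68],[0,0,0]],
  ],
)

```text
time_s: 2.9
tool_pos: [603.9, -17.3, 188.7]
orientation: [-3.141, -0.002, 2.682]
wrist_force: [0.1, 0.7, -1.0]
gripper_width: 85.3
finger_force: 0.0
```

drive_tool(
  plan=[
    [[0,0,0],[0,0,0]],
    [[0,0,0],[0,0,0]],
    [[0,0,0],[0,0,0]],
    [[0,0,0],[0,0,0]],
    [[0,0,0],[0,0,0]],
    [[0,0,0],[0,0,0]],
    [[0,0,0],[0,0,0]],
    [[0,0,0],[0,0,0]],
    [[0,0,0],[0,0,0]],
    [[0,0,0],[0,0,0]],
    [[0,0,0],[0,0,0]],
    [[0,0,0],[0,0,0]],
  ],
  gripper=1,
  force=30,
)

```text
time_s: 3.9
tool_pos: [605.2, -18.8, 190.1]
orientation: [3.141, 0.001, 2.68]
wrist_force: [-1.4, 1.1, 5.0]
gripper_width: 21.1
finger_force: 29.8
```

drive_tool(
  plan=[
    [[-0.005,-0.064,0],[0,0,-0.035]],
    [[-0.017,-0.127,0],[0,0,-0.07]],
    [[-0.036,-0.188,0],[0,0,-0.105]],
    [[-0.063,-0.247,0],[0,0,-0.14]],
    [[-0.095,-0.302,0],[0,0,-0.17]],
    [[-0.134,-0.354,0],[0,0,-0.205]],
    [[-0.178,-0.4,0],[0,0,-0.24]],
    [[-0.227,-0.442,0],[0,0,-0.275]],
    [[-0.281,-0.477,0],[0,0,-0.31]],
    [[-0.32,-0.497,0],[0,0,-0.33]],
    [[-0.32,-0.497,0],[0,0,-0.33]],
    [[-0.32,-0.497,0],[0,0,-0.33]],
  ],
)

```text
time_s: 4.9
tool_pos: [613.0, -109.6, 190.1]
orientation: [-3.141, -0.006, -2.567]
wrist_force: [-10.1, -7.3, 8.1]
gripper_width: 21.3
finger_force: 30.5
```

Run:
```python
from h import *
s=manip.get_state();print(s["time_s"],s["tool_pos"],s["orientation"],s["joint_pos"])
im=manip.snapshot("top")
cv2.imwrite("pics/t2.png",cv2.resize(im[60:240,190:400,::-1],None,fx=3,fy=3,interpolation=cv2.INTER_CUBIC))
cv2.imwrite("pics/w2.png",manip.snapshot("wrist")[:,:,::-1])
```

```text
4.9 [ 613.00686733 -109.62302335  190.10929841] [-3.1405218  -0.00647524 -2.56712914] [-0.35635366  0.22321785  1.6614538  -0.006127    1.25993442 -2.49973405]
```

View pics/w2.png

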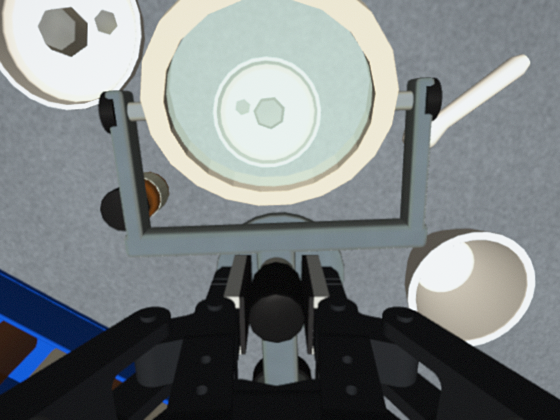

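The wrist view shows the fork pivots at about (125,111) and (412,100). The dish is seen through the glass, centred near (268,112).

Run:
```python
from h import *
a=(ray("wrist",(125,111),170)+ray("wrist",(412,100),170))/2
print("lens",a,"dish",ray("wrist",(268,111),18),"j")
s=manip.get_state();post=np.array([683,-56]);k=s["tool_pos"][:2];u=(k-post)/np.linalg.norm(k-post);print(u,post+160*u,np.linalg.norm(k-post))
```

```text
lens [ 556.30934584 -149.10145984] dish [ 563.43154918 -148.34686773] j
[-0.79383243 -0.60813656] [ 555.98681094 -153.30184893] 88.14615861984107
```

View pics/t2.png

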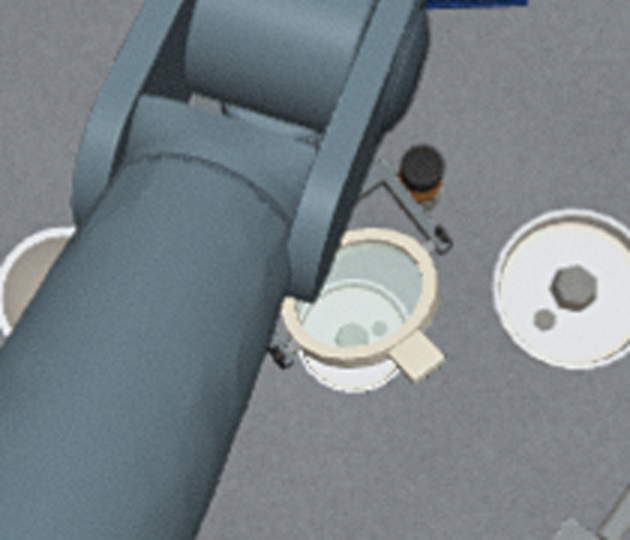

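drive_tool(
  plan=[
    [[0,0,0],[0,0,0]],
    [[0,0,0],[0,0,0]],
    [[0,0,0],[0,0,0]],
    [[0,0,0],[0,0,0]],
    [[0,0,0],[0,0,0]],
    [[0,0,0],[0,0,0]],
    [[0,0,-0.25],[0,0,0]],
    [[0,0,-0.5],[0,0,0]],
    [[0,0,-0.75],[0,0,0]],
    [[0,0,-0.75],[0,0,0]],
    [[0,0,-0.75],[0,0,0]],
  ],
  gripper=0.3,
)

```text
time_s: 5.92
tool_pos: [616.0, -107.2, 305.5]
orientation: [-3.136, 0.004, -2.566]
wrist_force: [0.3, 0.0, -1.6]
gripper_width: 59.9
finger_force: 0.0
```

Run:
```python
from h import *
s=manip.get_state();print(s["time_s"],s["tool_pos"],s["orientation"])
L=np.array([556,-150.5,170]);
for a in (3.76,3.80,3.84):
  u=np.array([np.cos(a),np.sin(a),0])
  for p in(.4,.5,.6,.7,.8):print(a,p,proj("top",L+80*(np.cos(p)*u+np.sin(p)*np.array([0,0,1])))[0])
cv2.imwrite("pics/w3.png",manip.snapshot("wrist")[:,:,::-1])
```

```text
5.9167 [ 616.00895838 -107.22920652  305.53881389] [-3.13616921  0.00414013 -2.56627673]
3.76 0.4 [334.17973697 183.83676808]
3.76 0.5 [333.36244151 181.61591696]
3.76 0.6 [332.28659618 179.11084358]
3.76 0.7 [330.95937789 176.34525407]
3.76 0.8 [329.39181081 173.34748743]
3.8 0.4 [335.39547895 182.89496597]
3.8 0.5 [334.52969489 180.71232164]
3.8 0.6 [333.39231189 178.25560457]
3.8 0.7 [331.99094037 175.54813666]
3.8 0.8 [330.33723097 172.61771773]
3.84 0.4 [336.5705132  181.90646142]
3.84 0.5 [335.65790507 179.76391552]
3.84 0.6 [334.46109428 177.35794686]
3.84 0.7 [332.98810611 174.71147476]
3.84 0.8 [331.25119165 171.85173411]
```

View pics/w3.png

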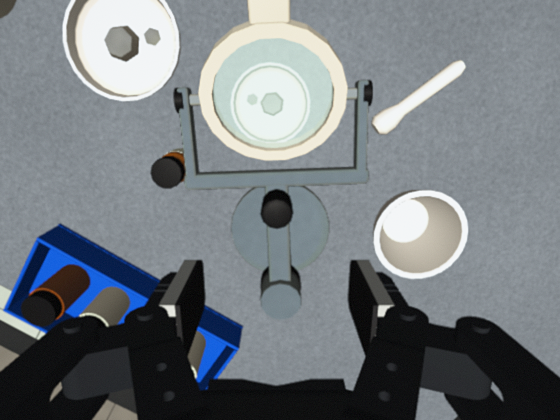

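drive_tool(
  plan=[
    [[0.25,-0.01,0],[0,0,0.02]],
    [[0.5,-0.02,0],[0,0,0.04]],
    [[0.75,-0.04,0],[0,0,0.04]],
    [[0.91,-0.045,0],[0,0,0.04]],
    [[0.91,-0.045,0.2],[0,0,0.04]],
    [[0.91,-0.045,0.45],[0,0,0.04]],
    [[0.91,-0.045,0.45],[0,0,0.04]],
    [[0.91,-0.045,0.45],[0,0,0.04]],
    [[0.91,-0.045,0.45],[0,0,0.04]],
    [[0.91,-0.045,0.45],[0,0,0.04]],
  ],
  gripper=1,
)

```text
time_s: 6.8
tool_pos: [504.8, -187.1, 236.3]
orientation: [-3.139, 0.002, -2.692]
wrist_force: [0.8, -0.5, 1.0]
gripper_width: -0.0
finger_force: 0.0
```

Run:
```python
from h import *
s=manip.get_state();print(s["time_s"],s["tool_pos"],s["orientation"],s["joint_pos"],s["wrist_force"],s["gripper_width"])
im=manip.snapshot("side")[:,:,::-1]
cv2.imwrite("pics/s4.png",np.hstack([cv2.resize(im[60:320,180:440],(520,520),interpolation=cv2.INTER_CUBIC),]))
```

```text
6.8 [ 504.81236753 -187.1373657   236.31601918] [-3.13903097e+00  1.56378883e-03 -2.69165119e+00] [-5.65691619e-01 -2.34919169e-02  1.84018463e+00 -2.19649829e-05
  1.32189874e+00 -2.58642203e+00] [ 0.76876809 -0.50986278  1.02684697] -0.010257634515044177
```

View pics/s4.png

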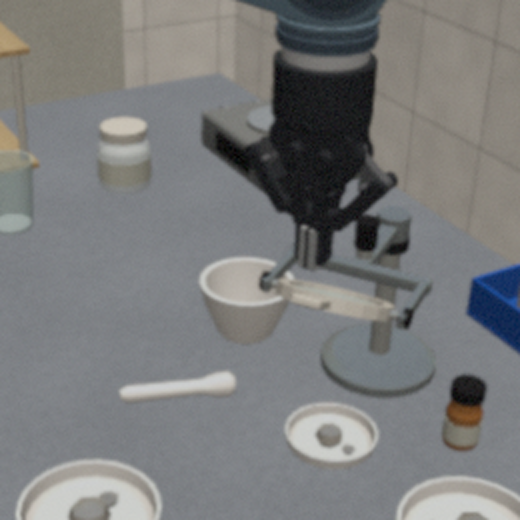

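The side view shows the closed fingers at (312,265), directly above the tab of the lens, which is seen edge-on. The tab reaches to about (315,300).

drive_tool(
  plan=[
    [[0,0,0.08],[0,0,0]],
    [[0,0,0.14],[0,0,0]],
    [[0,0,0.18],[0,0,0]],
    [[0,0,0.22],[0,0,0]],
    [[0,0,0.26],[0,0,0]],
    [[0,0,0.3],[0,0,0]],
  ],
)

```text
time_s: 7.35
tool_pos: [503.8, -186.9, 188.8]
orientation: [-3.141, 0.0, -2.692]
wrist_force: [-1.3, -1.4, 1.7]
gripper_width: 0.1
finger_force: 0.9
```

drive_tool(
  plan=[
    [[0,0,0.03],[0,0,0]],
    [[0,0,0.06],[0,0,0]],
    [[0,0,0.09],[0,0,0]],
    [[0,0,0.12],[0,0,0]],
    [[0,0,0.12],[0,0,0]],
    [[0,0,0.12],[0,0,0]],
  ],
)

```text
time_s: 7.85
tool_pos: [503.6, -186.5, 170.7]
orientation: [3.141, 0.0, -2.692]
wrist_force: [0.0, -0.2, 0.2]
gripper_width: 0.3
finger_force: 0.0
```

drive_tool(
  plan=[
    [[0,0,-0.2],[0,0,0]],
    [[0,0,-0.4],[0,0,0]],
    [[-0.2,0,-0.7],[0,0,0]],
    [[-0.6,0,-0.9],[0,0,0]],
    [[-0.8,0,-0.95],[0,0,0]],
    [[-1,0,-0.95],[0,0,0]],
    [[-1,0,-0.95],[0,0,0]],
    [[-1,0,-0.95],[0,0,0]],
  ],
)

```text
time_s: 8.52
tool_pos: [641.1, -119.9, 314.3]
orientation: [-3.141, 0.002, -2.689]
wrist_force: [-0.1, 0.6, -1.3]
gripper_width: 0.1
finger_force: 0.0
```

Run:
```python
from h import *
s=manip.get_state();print(s["time_s"],s["tool_pos"],s["orientation"])
c=manip.calibration("wrist");w=manip.snapshot("wrist")[:,:,::-1]
im=manip.snapshot("side")[:,:,::-1]
L=np.array([556,-150.5,170.]);a=3.79;u=np.array([np.cos(a),np.sin(a),0]);v=np.array([-u[1],u[0],0])
im=cv2.resize(im[100:300,230:430],(520,520),interpolation=cv2.INTER_CUBIC)
cv2.imwrite("pics/f5.png",cv2.resize(np.hstack([im,cv2.resize(w,(693,520))]),(800,343)))
for p in(-.2,0,.2,.4):
  n=np.cos(p)*u+np.sin(p)*np.array([0,0,1]);P=[L+80*n,L+52*n,L-52*n]
  q=proj("side",P);W=proj("wrist",P,c)
  print(p,((q-[230,100])*2.6*343/520).round().tolist(),(W*693/560*343/520+[343,0]).round().tolist())
```

```text
8.5167 [ 641.08912728 -119.8869745   314.32635065] [-3.14099851e+00  1.70101796e-03 -2.68904896e+00]
-0.2 [[173.0, 241.0], [183.0, 222.0], [218.0, 159.0]] [[561.0, -30.0], [567.0, 1.0], [588.0, 116.0]]
0 [[173.0, 229.0], [183.0, 214.0], [217.0, 167.0]] [[560.0, -39.0], [566.0, -3.0], [588.0, 116.0]]
0.2 [[175.0, 214.0], [184.0, 205.0], [216.0, 175.0]] [[560.0, -44.0], [567.0, -5.0], [587.0, 114.0]]
0.4 [[177.0, 198.0], [186.0, 195.0], [214.0, 185.0]] [[560.0, -45.0], [567.0, -4.0], [586.0, 110.0]]
```

View pics/f5.png

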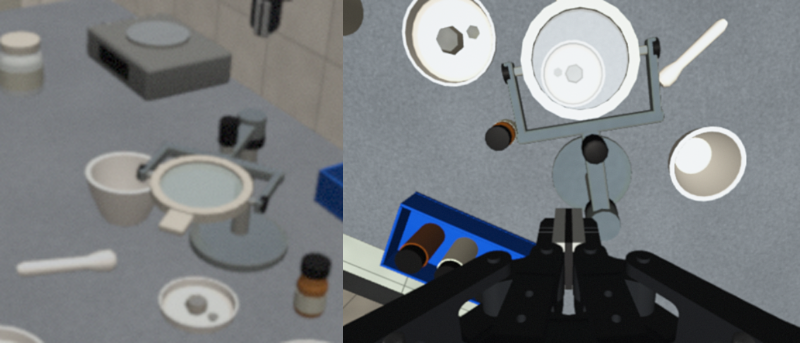

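The side view shows the lens level: its rim spans y≈157–216 and the tab ends at (176,225), which matches the level prediction within about 0.05 rad. The wrist view gives pivots at (507,72) and (655,47), with the dish at (575,73). One last check of the centring, then I'll hand in.

Run:
```python
from h import *
f=lambda x,y:((x-343)*520/343*560/693,y*520/343*560/693)
l=(ray("wrist",f(507,72),170)+ray("wrist",f(655,47),170))/2;d=ray("wrist",f(575,73),18)
print(l,d,np.linalg.norm(l-d))
if np.linalg.norm(l-d)<18: print(manip.job_done())
```

```text
[ 551.97313898 -149.48502673] [ 559.86255624 -147.03678183] 8.260557354366993
the job is handed in; nothing more can be done
None
```

I swung the lens over the small stone dish, about 8 mm off centre by my last measurement, and set it level to within about 0.05 rad. I then handed the job in with the gripper clear of everything; the hand-in returned no verdict.

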